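Line up the peg blanks by height beside the peg shaper

ROBOT

A 7-joint arm with a two-finger parallel gripper is mounted at the origin on the work surface. World frame = base frame: x ahead of the robot, y to its left, z up, the work surface at z = 0. Lengths are in m, angles in rad, forces in N, time in s.
With the tool pointing down it reaches from about 0.4 to 0.875 m from the base axis. Payload 19.3 kg.
Tool frame: the origin (TCP) lies midway between the tips of the shut fingers; the grasp point (between the pads) lies 19 mm behind it; z points along the fingers, y is the line along which they close (so a half turn about z gives the same grasp; the last joint's range is limited). The gripper opens to 85 mm and grips with 20 to 120 N. Pads are 22 mm wide; open, the fingers measure 114 mm over their backs; the gripper's body (76 mm by 85 mm) begins 54 mm behind the grasp point. The pads swing forward as they close: fully open they stand 13 mm farther back than shut.
Start: joints at [-1.404, 0.521, -0.036, 1.599, 0.021, 1.021, -0.113], TCP at [0.147, 0.608, 0.231] pointing down, gripper open.
Joint ranges: [-2.91, 2.91], [-0.3, 2.13], [-1.5, 1.42], [0.17, 2.43], [-1.26, 4.41], [0.16, 1.93], [-2.52, 2.52]. Speed limits (rad/s): [1.89, 1.89, 2.39, 2.39, 3.01, 3.01, 3.01].

INTERFACE

Orientations are given as [roll, pitch, yaw] about the fixed x, y, z axes, in that order (R = Rz(yaw) Ry(pitch) Rx(roll)).
In Python, from workcell import bot gives the robot as it stands.
- The arm moves only by the tool move_arm, never from a script. Its argument "series" is a list of rows, each a list of 3 entries, a list of its own where there are three numbers: the shift along the tool's x, y, z in cm, then the turn, a rotation vector about the tool's x, y, z in rad, then the opening in per cent of the stroke, from 0 (shut) to 100 (fully open). A call has 1 to 20 rows; each row is the pose to reach, as a shift and turn from the pose commanded when the call began, along the tool's axes at that moment; what a row does not reach only later rows make up. A row lasts 1/12 s, in which the tool goes at most 41.7 mm and 7.16 degrees, less where a joint would pass 70% of its speed; a pose out of reach is approached as far as the arm can. A call with a gripper value outside its range is refused whole. The fingers move at their own pace and stop on an object; "squeeze" is the grip in N (left out, the last holds). Time passes only in rows, so rows that repeat a pose let the fingers close. It gives the time, the measured TCP pose, the force, the opening and the grip force at its end, in the units of the state.
- bot.observe(): the state, without advancing time (a new reading comes with each control period).
- bot.grab_frame(name): name is "side" or "top"; returns (picture, depth): 400x640x3 uint8, red, green, blue; 400x640 float32, m along the optical axis (not along the pixel's ray), 0 where there is no reading.
- bot.camera_params(name): a dict with "fovy" (degrees; the focal length in pixels is half the picture's height over the tangent of half this angle, whatever the lens; pixels are square), "cx", "cy" (the principal point, pixels), "R" (3x3) and "t" (3): a world point X has camera coordinates R X + t. Camera axes: x right, y down, z forward; pixel columns grow to the right and rows downward; lengths in m; the calibration is good to about 2 mm. A picture is of the moment at which its call begins. camera_params takes no time and is no camera call.
- bot.job_done(): hands the job in; it is judged then, once.
Trained networks look in the newest picture that a camera, given by its name, has taken for a name from the list of things; names that differ only in an ending like _2 or _b are one class to them, and where a whole thing is asked for, a point or a joint stands for the part that bears it (a point fixed in the world has none). Each returns a list of dicts, best first, with "conf" (0 to 1); they miss things now and then, are a little off and sometimes report something else, mostly with a low value. They report only what shows in the picture. A call takes as long as a camera call. They do not tell look-alikes from the thing itself.
- bot.find_in(camera, thing): "bbox" ([left, top, right, bottom] in pixels, round what is visible of it).
- bot.trace(camera, thing): "mask" (400x640 bool, what is visible of it) and "bbox" ([left, top, right, bottom] in pixels, round what is visible of it).
The state is a dict: "clock": time; "qpos": joint angles; "qd": joint speeds; "joint_efforts": joint torques, N m; "position": TCP position; "tool_rot": TCP orientation; "force": force on the tool from outside, world axes, zero at the start; "moment": the same for the moment, N m; "grip_width": finger opening in m; "finger_force": force on a finger pad.
Only numpy, scipy, OpenCV 4.12 (cv2) and the standard library are available. Lean on these libraries where they do the work, as an engineer would, in place of code of your own. Each camera call takes 0.05 s, during which the arm holds its last target. There are 200 camera calls.

TASK

Get the four loose peg blanks ready for shaping: stand one upright on each of the four round marks of the feed rail, centred on its mark, in order of height, with the shortest on the mark nearest the peg shaper and the tallest on the mark farthest from it. Do not tip any blank over on the way, and leave all four standing free.

Things in the scene. Friction and masses are not known exactly. Their poses are not given: they have to be found in the camera images.
- blank_pearwood_mid (a point): Loose upright peg blank of bright orange pearwood, 54 mm tall overall: a plain round shank 32 mm in diameter from its flat foot up to 36 mm, then a thin neck and a small thumb head (16 mm wide, 10 mm thick). Starts standing on the bench top. The point lies on its axis half-way up (27 mm above its foot); z is up along the axis. About 49 g (mass varies by about a third).
- blank_boxwood_mid (a point): Loose upright peg blank of pale yellow boxwood, 70 mm tall overall: a plain round shank 32 mm in diameter from its flat foot up to 52 mm, then a thin neck and a small thumb head (16 mm wide, 10 mm thick). Starts standing on the bench top. The point lies on its axis half-way up (35 mm above its foot); z is up along the axis. About 63 g (mass varies by about a third).
- blank_ebony_mid (a point): Loose upright peg blank of black ebony, 86 mm tall overall: a plain round shank 32 mm in diameter from its flat foot up to 68 mm, then a thin neck and a small thumb head (16 mm wide, 10 mm thick). Starts standing on the bench top. The point lies on its axis half-way up (43 mm above its foot); z is up along the axis. About 77 g (mass varies by about a third).
- blank_rosewood_mid (a point): Loose upright peg blank of dark red-brown rosewood, 102 mm tall overall: a plain round shank 32 mm in diameter from its flat foot up to 84 mm, then a thin neck and a small thumb head (16 mm wide, 10 mm thick). Starts standing on the bench top. The point lies on its axis half-way up (51 mm above its foot); z is up along the axis. About 92 g (mass varies by about a third).
- mark_a: Mark at the robot's left (+y) end of the row: flat white disc with a teal rim, 42 mm across, inlaid in the top of the feed rail (a fixed pale board 66 mm deep, 330 mm long, 14 mm high, which lies roughly along y, turned by up to 0.15 rad). Origin at its centre on the rail's top face, 14 mm above the bench; y runs along the row, x across the rail. All four marks look alike; neighbours are 68 to 92 mm apart.
- mark_b: Mark second from the robot's left: flat white disc with a teal rim, 42 mm across, inlaid in the top of the feed rail (a fixed pale board 66 mm deep, 330 mm long, 14 mm high, which lies roughly along y, turned by up to 0.15 rad). Origin at its centre on the rail's top face, 14 mm above the bench; y runs along the row, x across the rail. All four marks look alike; neighbours are 68 to 92 mm apart.
- mark_c: Mark third from the robot's left: flat white disc with a teal rim, 42 mm across, inlaid in the top of the feed rail (a fixed pale board 66 mm deep, 330 mm long, 14 mm high, which lies roughly along y, turned by up to 0.15 rad). Origin at its centre on the rail's top face, 14 mm above the bench; y runs along the row, x across the rail. All four marks look alike; neighbours are 68 to 92 mm apart.
- mark_d: Mark at the robot's right (-y) end of the row: flat white disc with a teal rim, 42 mm across, inlaid in the top of the feed rail (a fixed pale board 66 mm deep, 330 mm long, 14 mm high, which lies roughly along y, turned by up to 0.15 rad). Origin at its centre on the rail's top face, 14 mm above the bench; y runs along the row, x across the rail. All four marks look alike; neighbours are 68 to 92 mm apart.
- shaper: Peg shaper: fixed dark rosewood block 100 mm long (its y, along the rail), 44 mm deep and 41 mm high, with a steel cutter plate on top. It stands just beyond one end of the rail, left or right (a round tin of yellow beeswax, 68 mm across and 20 mm high, stands at the other end), 105 to 125 mm from the nearest mark. Origin at the centre of its underside on the bench.
Things that resemble listed ones, but are neither listed nor needed, are in the scene too. Leave any purple look-alike of the part that bears blank_ebony_mid alone.

How it is judged:
By the outcome, as a careful person would: the job done as asked, in the order asked, and still so for the second after the job is handed in, with the robot touching nothing.
It also fails if it takes over 106 s, if anything falls off the work surface, if the arm or the gripper's body presses on something with over 40 N, if the wrist force passes 120 N, or if a joint passes its speed limit or range.

## Working session

There is one attempt and no reset: what is moved stays moved. The work goes in short steps, Python scripts to look and compute and a tool call to move; the robot and the scene stay as the last step left them, time stands still between calls to the robot, and variables do not carry over. Pictures are saved under pics/ and viewed, at most 14 in all, crops included, and the job is handed in when it is done.

Besides the shell and the picture viewer there is one more tool, called as a command line: name --argument value ..., lists and objects as JSON in quotes. move_arm: Moves the arm, as the interface text tells. Its arguments: {"type":"object","properties":{"series":{"type":"array"},"squeeze":{"type":"number"}},"required":["series"]}

```bash
mkdir -p pics; ls; python3 - <<'E'
from workcell import bot
import cv2
for n in ("side","top"):
    im,d=bot.grab_frame(n); cv2.imwrite(f"pics/{n}0.png",im[...,::-1])
    print(n,bot.camera_params(n))
s=bot.observe(); print(s)
E
```

```text
pics
side {'fovy': 49.993303959712804, 'cx': 321.38217329970576, 'cy': 197.5848757405775, 'R': array([[ 0.9882601 , -0.15270381,  0.00485035],
       [-0.09934166, -0.66638553, -0.73895978],
       [ 0.11607418,  0.72980263, -0.67373208]]), 't': array([-0.55298176,  0.10946355,  0.95941261])}
top {'fovy': 45.05405814573682, 'cx': 324.9578755594088, 'cy': 202.3189638072651, 'R': array([[-0.00168914, -0.99998566, -0.00508199],
       [-0.97221005,  0.0028319 , -0.23409312],
       [ 0.23410416,  0.00454535, -0.9722009 ]]), 't': array([0.02075293, 0.56548173, 0.84472056])}
{'clock': 0.1, 'qpos': array([-1.40417656,  0.52195332, -0.03631307,  1.59994117,  0.02122007,
        1.02111431, -0.11281416]), 'qd': array([-0.00069899, -0.0019103 ,  0.00095623, -0.00088931,  0.00125216,
        0.00012179,  0.00103861]), 'joint_efforts': array([ 3.95336567e-03, -9.28481841e+01,  1.98420346e+00, -3.70526040e+01,
        1.81462057e-02,  5.41003305e-03,  2.10921661e-05]), 'position': array([0.14660856, 0.60725018, 0.23078766]), 'tool_rot': array([-3.14056646e+00,  9.67106385e-05,  2.90474567e+00]), 'force': array([-0.44271469,  0.01996335,  0.06932809]), 'moment': array([ 0.02472653, -0.02001002, -0.03801391]), 'finger_force': 0.0, 'grip_width': 0.08566751163151816}
```

View pics/top0.png

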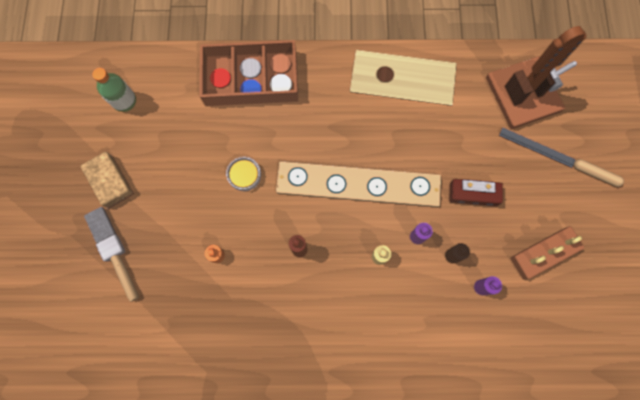

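View pics/side0.png

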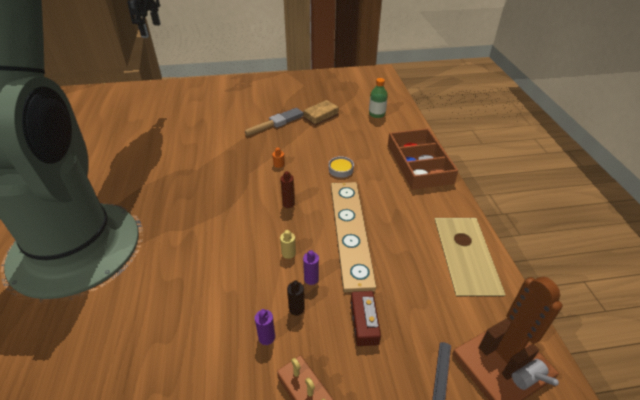

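The top view shows the marks at about (298,177), (337,184), (377,186) and (421,186), with the shaper at the right end (477,192). So pearwood goes on d, boxwood on c, ebony on b and rosewood on a. The blanks are at: orange (214,254), rosewood (298,245), boxwood (382,254), ebony (458,253). The purple look-alikes are at (423,233) and (489,286). The side view agrees.

```bash
cat > h.py <<'E'
from workcell import bot
import numpy as np, cv2
from scipy.optimize import least_squares
P={n:bot.camera_params(n) for n in("side","top")}
def f(n): return 200/np.tan(np.radians(P[n]["fovy"]/2))
def cloud(n,mask,d):
    v,u=np.nonzero(mask&(d>0)); z=d[v,u]; p=P[n]
    c=np.c_[(u-p["cx"])*z/f(n),(v-p["cy"])*z/f(n),z]
    return (c-p["t"])@p["R"]
def ray(n,u,v):
    p=P[n]; dr=p["R"].T@np.array([(u-p["cx"])/f(n),(v-p["cy"])/f(n),1]); return -p["R"].T@p["t"],dr
def onplane(n,u,v,z):
    o,d=ray(n,u,v); return o+d*(z-o[2])/d[2]
def proj(n,X):
    p=P[n]; c=p["R"]@X+p["t"]; return np.array([p["cx"]+f(n)*c[0]/c[2],p["cy"]+f(n)*c[1]/c[2]])
def tri(a,b):
    (o1,d1),(o2,d2)=ray("top",*a),ray("side",*b)
    s=np.linalg.lstsq(np.c_[d1,-d2],o2-o1,rcond=None)[0]
    p,q=o1+s[0]*d1,o2+s[1]*d2; return (p+q)/2,np.linalg.norm(p-q)
def axisfit(c):
    # robust circle of radius 16 mm through the shank side points (visible side)
    zt=np.percentile(c[:,2],98); s=c[(c[:,2]>.012)&(c[:,2]<zt-.024)]
    r=least_squares(lambda q:np.hypot(s[:,0]-q[0],s[:,1]-q[1])-.016,s[:,:2].mean(0)+[0,0],loss="soft_l1",f_scale=.002)
    return r.x,zt,len(s)
E
python3 - <<'E'
from h import *
for n in("top","side"):
    im,d=bot.grab_frame(n)
    for k in("pearwood","boxwood","ebony","rosewood"):
        for r in bot.trace(n,f"blank_{k}_mid")[:3]:
            if r["conf"]<.3: continue
            c=cloud(n,r["mask"],d); zt=np.percentile(c[:,2],98); h=c[c[:,2]>zt-.008]
            a,_,m=axisfit(c)
            print(n,k,round(r["conf"],2),np.round(r["bbox"]),"zt",zt.round(4),"head",h[:,:2].mean(0).round(4),"axis",a.round(4),m)
    for r in bot.trace(n,"mark_a")[:7]:
        if r["conf"]<.3: continue
        c=cloud(n,r["mask"],d); e=cv2.fitEllipse(max(cv2.findContours(r["mask"].astype(np.uint8),0,1)[0],key=len)); 
        print(n,"mark",round(r["conf"],2),np.round(e[0],1),np.round(e[1],1),"depth",c.mean(0).round(4),"plane",onplane(n,*e[0],.014).round(4))
    for r in bot.find_in(n,"shaper")[:2]: print(n,"shaper",r)
E
```

```text
top pearwood 0.86 [204. 244. 224. 262.] zt 0.0539 head [0.4739 0.235 ] axis [0.475  0.2363] 38
top boxwood 0.55 [374. 244. 393. 263.] zt 0.0703 head [ 0.4696 -0.0862] axis [ 0.4709 -0.0869] 40
top ebony 0.88 [410. 223. 433. 245.] zt 0.0854 head [ 0.5101 -0.162 ] axis [ 0.5113 -0.1635] 100
top ebony 0.71 [448. 242. 470. 263.] zt 0.0856 head [ 0.4721 -0.2296] axis [ 0.4727 -0.2312] 116
top ebony 0.67 [474. 275. 503. 296.] zt 0.0849 head [ 0.4111 -0.2827] axis [ 0.4112 -0.2843] 135
top rosewood 0.71 [290. 235. 307. 261.] zt 0.1015 head [0.4851 0.0715] axis [0.486 0.072] 80
top mark 0.83 [335.4 183.7] [18.6 19.7] depth [ 0.6171 -0.0015  0.0139] plane [ 0.6171 -0.0015  0.014 ]
top mark 0.71 [297.  176.5] [18.6 19.2] depth [0.6324 0.0764 0.0141] plane [0.6325 0.0764 0.014 ]
top mark 0.67 [376.4 186.5] [19.5 20.2] depth [ 0.611  -0.0842  0.0139] plane [ 0.6108 -0.0842  0.014 ]
top mark 0.63 [419.4 185.9] [18.5 19.6] depth [ 0.612  -0.1711  0.0139] plane [ 0.6119 -0.1711  0.014 ]
top shaper {'bbox': [451.0, 178.3, 504.3, 204.7], 'conf': 0.64}
side pearwood 0.65 [272. 150. 286. 167.] zt 0.052
[... 278 characters left out ...]
] zt 0.0849 head [ 0.4733 -0.2361] axis [ 0.4736 -0.2325] 246
side ebony 0.61 [301. 251. 318. 286.] zt 0.0849 head [ 0.5117 -0.1682] axis [ 0.5124 -0.1649] 224
side rosewood 0.91 [278. 169. 292. 208.] zt 0.1001 head [0.4875 0.0662] axis [0.487  0.0704] 254
side mark 0.6 [350.7 240.4] [13.3 18. ] depth [ 0.6125 -0.0866  0.0144] plane [ 0.6125 -0.0862  0.014 ]
side mark 0.52 [359.3 271.8] [14.3 18.9] depth [ 0.6124 -0.1748  0.0145] plane [ 0.6125 -0.1745  0.014 ]
side mark 0.43 [345.9 214.9] [10.5 15.2] depth [ 0.6175 -0.0055  0.0145] plane [ 0.6177 -0.0051  0.014 ]
side shaper {'bbox': [349.4, 290.8, 380.4, 346.5], 'conf': 0.97}
side shaper {'bbox': [279.0, 168.6, 294.8, 207.9], 'conf': 0.53}
```

```bash
python3 - <<'E'
from h import *
B={}
for n,cs in(("top",[(297,176),(336,184),(377,186.5),(420.5,186)]),("side",[(346,192),(346,215),(351,241),(360,272)])):
    im,d=bot.grab_frame(n); hsv=cv2.cvtColor(im,cv2.COLOR_RGB2HSV).astype(int)
    # disc = not board: board is orange/saturated
    orange=(hsv[...,0]>5)&(hsv[...,0]<28)&(hsv[...,1]>50)
    lab,N=[None]*2
    k,l,st,ce=cv2.connectedComponentsWithStats((~orange).astype(np.uint8))
    for i,c in enumerate(cs):
        j=l[int(round(c[1])),int(round(c[0]))]
        w=l==j
        sub=[q for q in range(1,k) if np.hypot(*(ce[q]-c))<8 and st[q,4]>60]
        for q in sub:
            m=(l==q).astype(np.uint8); ct=max(cv2.findContours(m,0,1)[0],key=len); e=cv2.fitEllipse(ct)
            B[n,i]=e[0]; print(n,"abcd"[i],st[q,4],np.round(e[0],2),np.round(e[1],1),onplane(n,*e[0],.014).round(4))
    x0,y0,w,h=(265,150,190,65) if n=="top" else (320,170,70,130)
    cv2.imwrite(f"pics/crop_{n}.png",cv2.resize(im[y0:y0+h,x0:x0+w,::-1],None,fx=4,fy=4,interpolation=2))
for i in range(4):
    if("top",i)in B and("side",i)in B: print("tri",i,*[np.round(x,4) for x in tri(B["top",i],B["side",i])])
E
```

```text
top a 295 [297.28 176.07] [18.1 18.9] [0.6334 0.0758 0.014 ]
top b 298 [336.1  183.26] [18.3 18.9] [ 0.6179 -0.0029  0.014 ]
top c 299 [376.61 186.07] [18.1 19.1] [ 0.6118 -0.0847  0.014 ]
top d 299 [419.83 185.82] [18.1 19.2] [ 0.612  -0.1719  0.014 ]
side a 136 [346.23 192.21] [10.  15.1] [0.6342 0.0745 0.014 ]
side b 161 [346.2  214.64] [11.2 16.2] [ 0.6185 -0.0042  0.014 ]
side c 196 [350.62 240.45] [13.  17.2] [ 0.6122 -0.0862  0.014 ]
side d 242 [359.37 271.43] [14.8 18.9] [ 0.6128 -0.1736  0.014 ]
tri 0 [0.6342 0.076  0.0125] 0.0007
tri 1 [ 0.6186 -0.0029  0.0126] 0.0004
tri 2 [ 0.6124 -0.0849  0.0124] 0.0004
tri 3 [ 0.6129 -0.1723  0.0121] 0.0007
```

View pics/crop_top.png

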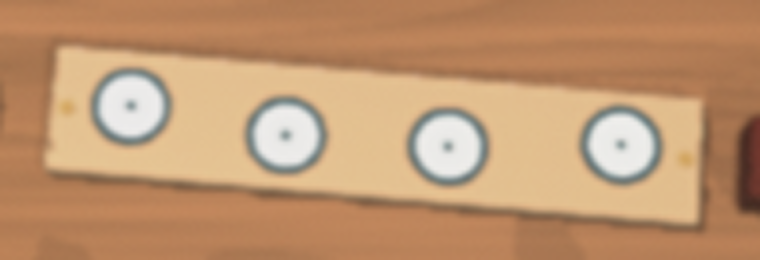

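Marks, averaged over both views (z from triangulation 12–14 mm): a (.634,.075), b (.618,-.0035), c (.612,-.0855), d (.6125,-.173). Each blank's height matches the text.

I'll grip with the fingers along world x (yaw π/2), starting with pearwood.

move_arm --series '[[[-40.7,-28.5,6],[0,0,1.334],100],[[-40.7,-28.5,6],[0,0,1.334],100],[[-40.7,-28.5,6],[0,0,1.334],100],[[-40.7,-28.5,6],[0,0,1.334],100],[[-40.7,-28.5,6],[0,0,1.334],100],[[-40.7,-28.5,6],[0,0,1.334],100],[[-40.7,-28.5,6],[0,0,1.334],100],[[-40.7,-28.5,6],[0,0,1.334],100],[[-40.7,-28.5,6],[0,0,1.334],100],[[-40.7,-28.5,6],[0,0,1.334],100],[[-40.7,-28.5,6],[0,0,1.334],100],[[-40.7,-28.5,6],[0,0,1.334],100],[[-40.7,-28.5,6],[0,0,1.334],100],[[-40.7,-28.5,6],[0,0,1.334],100],[[-40.7,-28.5,6],[0,0,1.334],100],[[-40.7,-28.5,6],[0,0,1.334],100],[[-40.7,-28.5,6],[0,0,1.334],100]]' --squeeze 30

```text
clock: 2.32
position: [0.4748, 0.2362, 0.1714]
tool_rot: [-3.142, -0.0, 1.573]
force: [-0.2, 0.4, 1.0]
grip_width: 0.0853
finger_force: 0.0
```

move_arm --series '[[[-0.1,0,4],[0,0,0],100],[[-0.1,0,8],[0,0,0],100],[[-0.1,0,11],[0,0,0],100],[[-0.1,0,13],[0,0,0],100],[[-0.1,0,15],[0,0,0],100],[[-0.1,0,16],[0,0,0],100],[[-0.1,0,16.7],[0,0,0],100],[[-0.1,0,16.7],[0,0,0],100],[[-0.1,0,16.7],[0,0,0],60],[[-0.1,0,16.7],[0,0,0],45],[[-0.1,0,16.7],[0,0,0],38],[[-0.1,0,16.7],[0,0,0],30],[[-0.1,0,16.7],[0,0,0],20],[[-0.1,0,16.7],[0,0,0],20],[[-0.1,0,16.7],[0,0,0],20],[[-0.1,0,16.7],[0,0,0],20]]'

```text
clock: 3.65
position: [0.4757, 0.2342, 0.005]
tool_rot: [3.141, -0.001, 1.571]
force: [-1.1, -0.6, 10.0]
grip_width: 0.0311
finger_force: 28.9
```

```bash
python3 - <<'E'
from h import *
im,d=bot.grab_frame("side"); cv2.imwrite("pics/g1.png",cv2.resize(im[100:220,220:380,::-1],None,fx=4,fy=4))
E
```

```text
(no output)
```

View pics/g1.png

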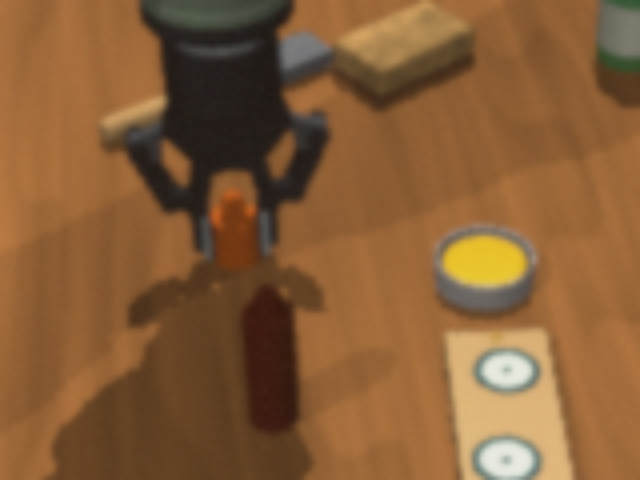

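move_arm --series '[[[0,0,-2],[0,0,0],20],[[0,0,-5],[0,0,0],20],[[0,0,-9],[0,0,0],20],[[-1,0.3,-12],[0,0,0],20],[[-3,1,-14],[0,0,0],20],[[-7,2.3,-14],[0,0,0],20],[[-11,3.6,-14],[0,0,0],20],[[-15,5,-14],[0,0,0],20],[[-19,6.3,-14],[0,0,0],20],[[-23,7.6,-14],[0,0,0],20],[[-27,9,-14],[0,0,0],20],[[-31,10.4,-14],[0,0,0],20],[[-35,11.7,-14],[0,0,0],20],[[-38,12.7,-14],[0,0,0],20],[[-40,13.4,-12],[0,0,0],20],[[-40.8,13.7,-10],[0,0,0],20],[[-40.8,13.7,-8],[0,0,0],20],[[-40.8,13.7,-6],[0,0,0],20],[[-40.8,13.7,-5],[0,0,0],20],[[-40.8,13.7,-5],[0,0,0],20]]'

```text
clock: 5.37
position: [0.6112, -0.1736, 0.0525]
tool_rot: [-3.139, -0.001, 1.571]
force: [-0.6, 1.3, -0.5]
grip_width: 0.0314
finger_force: 30.0
```

```bash
cat > look.py <<'E'
from h import *
import sys
k,tag=sys.argv[1:3]; s=bot.observe(); print("tcp",s["position"].round(4),s["tool_rot"].round(3))
for n in("top","side"):
    im,d=bot.grab_frame(n); cv2.imwrite(f"pics/{tag}_{n}.png",cv2.resize(im[120:300,260:500,::-1],None,fx=3,fy=3))
    for r in bot.trace(n,f"blank_{k}_mid")[:2]:
        c=cloud(n,r["mask"],d); b=c[:,2]
        lo=np.percentile(b,2); zt=np.percentile(b,98); q=c[(b>lo+.003)&(b<zt-.024)]
        if len(q)<8: continue
        o=P[n]["R"].T@-P[n]["t"]; g=q[:,:2].mean(0); g=g+.01*(g-o[:2])/np.linalg.norm(g-o[:2])
        a=least_squares(lambda p:np.hypot(q[:,0]-p[0],q[:,1]-p[1])-.016,g,loss="soft_l1",f_scale=.002).x
        print(n,round(r["conf"],2),"axis",a.round(4),"z",lo.round(4),zt.round(4),len(q),"bbox",np.round(r["bbox"]))
E
python3 look.py pearwood p1
```

```text
tcp [ 0.6112 -0.1736  0.0525] [-3.139e+00 -1.000e-03  1.571e+00]
side 0.68 axis [ 0.6137 -0.1738] z 0.0547 0.104 97 bbox [354. 242. 373. 266.]
```

View pics/p1_side.png

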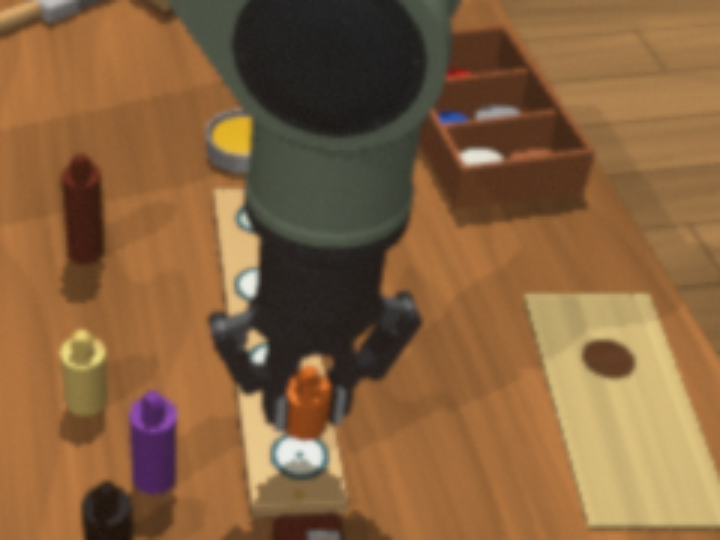

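move_arm --series '[[[0,0.05,1.5],[0,0,0],20],[[0,0.05,2.5],[0,0,0],20],[[0,0.05,3.0],[0,0,0],20],[[0,0.05,3.3],[0,0,0],20],[[0,0.05,3.4],[0,0,0],20],[[0,0.05,3.4],[0,0,0],20],[[0,0.05,3.4],[0,0,0],20]]'

```text
clock: 6.15
position: [0.613, -0.1741, 0.0206]
tool_rot: [3.141, 0.0, 1.571]
force: [0.3, -0.2, -0.9]
grip_width: 0.0311
finger_force: 30.0
```

```bash
python3 look.py pearwood p2
```

```text
tcp [ 0.613  -0.1741  0.0206] [3.141 0.    1.571]
side 0.63 axis [ 0.614  -0.1738] z 0.0185 0.0687 89 bbox [352. 256. 370. 277.]
```

move_arm --series '[[[0,-0.05,0.1],[0,0,0],20],[[0,-0.05,0.15],[0,0,0],20],[[0,-0.05,0.2],[0,0,0],20],[[0,-0.05,0.2],[0,0,0],20]]'

```text
clock: 6.68
position: [0.6124, -0.174, 0.0191]
tool_rot: [3.141, -0.0, 1.571]
force: [-4.2, 1.8, 14.2]
grip_width: 0.0311
finger_force: 31.5
```

move_arm --series '[[[0,0,-0.05],[0,0,0],20],[[0,0,-0.05],[0,0,0],50],[[0,0,-0.05],[0,0,0],100],[[0,0,-0.05],[0,0,0],100],[[0,0,-0.05],[0,0,0],100],[[0,0,-0.05],[0,0,0],100],[[0,0,-2],[0,0,0],100],[[0,0,-5],[0,0,0],100],[[0,0,-9],[0,0,0],100],[[1,-1,-13],[0,0,0],100],[[3,-4,-13],[0,0,0],100],[[5,-7,-13],[0,0,0],100],[[7,-10,-13],[0,0,0],100],[[8.6,-13,-13],[0,0,0],100],[[8.6,-14.1,-13],[0,0,0],100],[[8.6,-14.1,-13],[0,0,0],100],[[8.6,-14.1,-13],[0,0,0],100]]'

```text
clock: 8.1
position: [0.4717, -0.0879, 0.1487]
tool_rot: [3.141, -0.0, 1.571]
force: [1.0, 0.2, -1.0]
grip_width: 0.0856
finger_force: 0.0
```

```bash
python3 look.py pearwood p3
```

```text
tcp [ 0.4717 -0.0879  0.1487] [ 3.141 -0.     1.571]
top 0.43 axis [0.486  0.0721] z 0.0126 0.1018 74 bbox [292. 234. 306. 259.]
side 0.72 axis [ 0.6134 -0.1739] z 0.0152 0.0678 115 bbox [351. 254. 368. 278.]
```

View pics/p3_top.png

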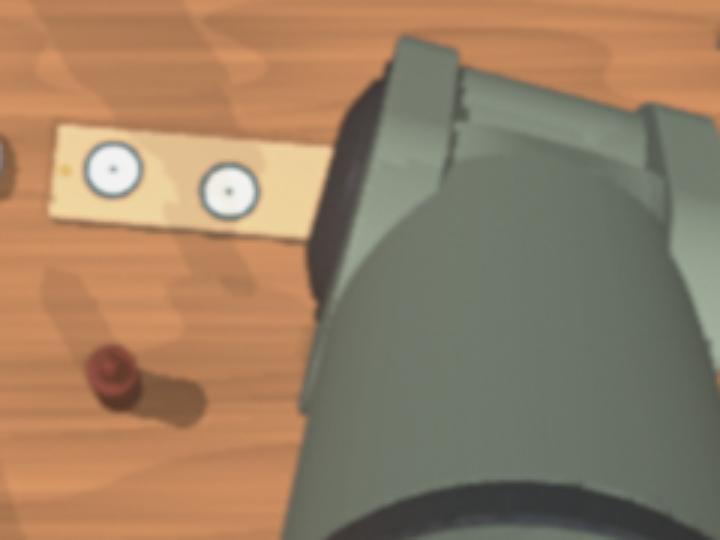

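The top camera is blocked by the arm, so only rosewood and marks a and b show there. By the side camera, pearwood stands within 1 mm of mark d. Next is boxwood.

move_arm --series '[[[0,0,4],[0,0,0],100],[[0,0,8],[0,0,0],100],[[0,0,11],[0,0,0],100],[[0,0,13],[0,0,0],100],[[0,0,13.7],[0,0,0],100],[[0,0,13.7],[0,0,0],100],[[0,0,13.7],[0,0,0],60],[[0,0,13.7],[0,0,0],45],[[0,0,13.7],[0,0,0],38],[[0,0,13.7],[0,0,0],30],[[0,0,13.7],[0,0,0],20],[[0,0,13.7],[0,0,0],20],[[0,0,13.7],[0,0,0],20],[[0,0,13.7],[0,0,0],20]]'

```text
clock: 9.47
position: [0.472, -0.0879, 0.0122]
tool_rot: [3.14, -0.0, 1.571]
force: [-1.5, 1.7, 12.0]
grip_width: 0.0317
finger_force: 28.6
```

```bash
python3 look.py boxwood b1
```

```text
tcp [ 0.472  -0.0879  0.0122] [ 3.14  -0.     1.571]
side 0.85 axis [ 0.473  -0.0882] z 0.0035 0.0691 158 bbox [282. 230. 298. 258.]
```

move_arm --series '[[[0,0,-2],[0,0,0],20],[[0,0,-4],[0,0,0],20],[[0,1,-6],[0,0,0],20],[[0,3,-7],[0,0,0],20],[[0.1,6,-7],[0,0,0],20],[[0.2,9,-7],[0,0,0],20],[[0.2,12,-7],[0,0,0],20],[[0.2,13.5,-6],[0,0,0],20],[[0.2,14,-4.5],[0,0,0],20],[[0.2,14,-3],[0,0,0],20],[[0.2,14,-2.2],[0,0,0],20],[[0.2,14,-1.8],[0,0,0],20],[[0.2,14,-1.7],[0,0,0],20],[[0.2,14,-1.7],[0,0,0],20],[[0.2,14,-1.7],[0,0,0],20]]'

```text
clock: 10.92
position: [0.6117, -0.0861, 0.0292]
tool_rot: [3.141, 0.0, 1.571]
force: [-0.4, -0.1, -0.4]
grip_width: 0.0314
finger_force: 30.0
```

```bash
python3 look.py boxwood b2
```

```text
tcp [ 0.6117 -0.0861  0.0292] [3.141 0.    1.571]
side 0.54 axis [ 0.6124 -0.0866] z 0.0186 0.0848 162 bbox [348. 218. 360. 245.]
```

move_arm --series '[[[0.05,0,0.15],[0,0,0],20],[[0.05,0,0.25],[0,0,0],20],[[0.05,0,0.25],[0,0,0],20],[[0.05,0,0.2],[0,0,0],50],[[0.05,0,0.2],[0,0,0],100],[[0.05,0,0.2],[0,0,0],100],[[0.05,0,0.2],[0,0,0],100],[[0.05,0,0.2],[0,0,0],100],[[0.05,0,-2],[0,0,0],100],[[0.05,0,-5],[0,0,0],100],[[0.05,0,-9],[0,0,0],100],[[-1,-1,-12.5],[0,0,0],100],[[-3.5,-3.5,-13],[0,0,0],100],[[-6,-6,-13],[0,0,0],100],[[-8.6,-8.6,-13],[0,0,0],100],[[-11.2,-11,-13],[0,0,0],100],[[-13.6,-13,-13],[0,0,0],100],[[-14.6,-13.8,-13],[0,0,0],100],[[-14.6,-13.8,-13],[0,0,0],100],[[-14.6,-13.8,-13],[0,0,0],100]]'

```text
clock: 12.78
position: [0.4735, -0.2322, 0.1584]
tool_rot: [3.141, -0.0, 1.57]
force: [0.2, -0.2, -0.1]
grip_width: 0.0853
finger_force: 0.0
```

```bash
python3 look.py boxwood b3; python3 look.py ebony b3; python3 look.py pearwood b3
```

```text
tcp [ 0.4735 -0.2322  0.1584] [ 3.141 -0.     1.57 ]
top 0.86 axis [ 0.6116 -0.0842] z 0.0167 0.083 88 bbox [368. 171. 390. 194.]
top 0.55 axis [ 0.4726 -0.2312] z 0.0071 0.0854 121 bbox [447. 244. 469. 264.]
side 0.79 axis [ 0.6126 -0.0858] z 0.0167 0.0836 165 bbox [346. 219. 358. 245.]
tcp [ 0.4742 -0.2309  0.1581] [-3.142 -0.     1.573]
top 0.91 axis [ 0.5114 -0.1635] z 0.0001 0.0856 114 bbox [408. 224. 434. 243.]
top 0.66 axis [ 0.4727 -0.2311] z 0.0015 0.0853 134 bbox [445. 243. 469. 266.]
side 0.95 axis [ 0.4736 -0.2326] z 0.0019 0.0847 280 bbox [288. 280. 306. 314.]
side 0.95 axis [ 0.412  -0.2856] z 0.0019 0.0855 292 bbox [257. 311. 276. 345.]
tcp [ 0.4737 -0.2315  0.1582] [-3.141 -0.     1.572]
top 0.75 axis [ 0.6125 -0.1722] z 0.0172 0.0669 58 bbox [414. 174. 433. 194.]
side 0.72 axis [ 0.6133 -0.1738] z 0.0167 0.0673 104 bbox [352. 254. 370. 277.]
side 0.3 axis [ 0.6125 -0.0859] z 0.0136 0.0824 187 bbox [344. 220. 359. 245.]
```

View pics/b3_side.png

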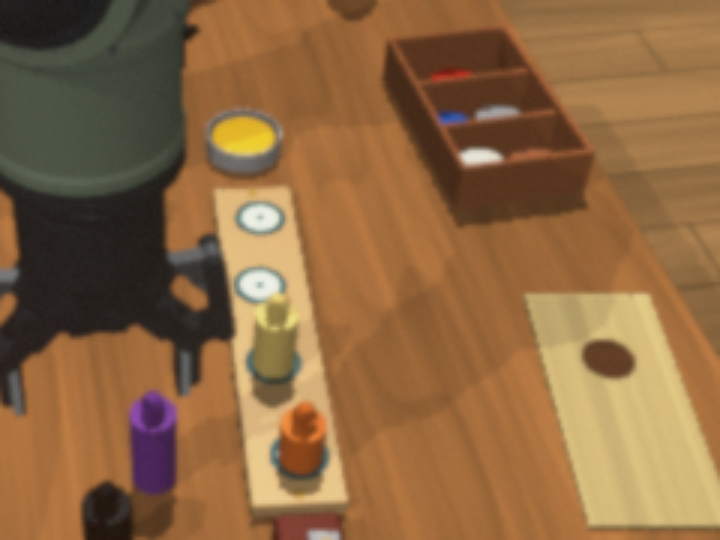

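Pearwood and boxwood stand centred on d and c in both views. Ebony next.

move_arm --series '[[[0,0,4],[0,0,0],100],[[0,0,8],[0,0,0],100],[[0,0,11],[0,0,0],100],[[0,0,12.7],[0,0,0],100],[[0,0,13.3],[0,0,0],100],[[0,0,13.3],[0,0,0],100],[[0,0,13.3],[0,0,0],60],[[0,0,13.3],[0,0,0],45],[[0,0,13.3],[0,0,0],38],[[0,0,13.3],[0,0,0],30],[[0,0,13.3],[0,0,0],20],[[0,0,13.3],[0,0,0],20],[[0,0,13.3],[0,0,0],20],[[0,0,13.3],[0,0,0],20]]'

```text
clock: 14.55
position: [0.4739, -0.2321, 0.0261]
tool_rot: [3.14, 0.0, 1.571]
force: [-1.5, 0.3, 9.6]
grip_width: 0.0312
finger_force: 30.4
```

```bash
python3 look.py ebony e1
```

```text
tcp [ 0.4739 -0.2321  0.0261] [3.14  0.    1.571]
side 0.96 axis [ 0.4747 -0.2325] z 0.0032 0.0847 263 bbox [288. 283. 308. 316.]
side 0.67 axis [ 0.412  -0.2856] z -0.0009 0.085 308 bbox [254. 311. 276. 346.]
```

move_arm --series '[[[0,0,-2],[0,0,0],20],[[0,0,-5],[0,0,0],20],[[0,0,-9],[0,0,0],20],[[0.5,0.3,-12],[0,0,0],20],[[2,1.3,-12.5],[0,0,0],20],[[5,3.2,-12.5],[0,0,0],20],[[8.4,5.3,-12.5],[0,0,0],20],[[11.8,7.4,-12.5],[0,0,0],20],[[15.2,9.6,-12.5],[0,0,0],20],[[18.6,11.7,-12.5],[0,0,0],20],[[21.5,13.6,-12.5],[0,0,0],20],[[22.8,14.4,-11.5],[0,0,0],20],[[22.8,14.4,-9],[0,0,0],20],[[22.8,14.4,-6],[0,0,0],20],[[22.8,14.4,-3.5],[0,0,0],20],[[22.8,14.4,-2.2],[0,0,0],20],[[22.8,14.4,-1.8],[0,0,0],20],[[22.8,14.4,-1.7],[0,0,0],20],[[22.8,14.4,-1.7],[0,0,0],20],[[22.8,14.4,-1.7],[0,0,0],20]]'

```text
clock: 16.42
position: [0.6182, -0.0041, 0.0438]
tool_rot: [3.14, -0.0, 1.571]
force: [0.3, 0.5, 0.3]
grip_width: 0.0312
finger_force: 30.1
```

```bash
python3 look.py ebony e2
```

```text
tcp [ 0.6182 -0.0041  0.0438] [ 3.14  -0.     1.571]
top 0.83 axis [ 0.4111 -0.2843] z -0.001 0.0855 167 bbox [472. 275. 502. 296.]
side 0.89 axis [ 0.4119 -0.2855] z 0.0033 0.0855 278 bbox [256. 309. 278. 346.]
side 0.69 axis [ 0.619  -0.0044] z 0.0173 0.1013 234 bbox [341. 185. 356. 220.]
```

move_arm --series '[[[0,-0.05,0.15],[0,0,0],20],[[0,-0.05,0.25],[0,0,0],20],[[0,-0.05,0.25],[0,0,0],20],[[0,-0.05,0.2],[0,0,0],50],[[0,-0.05,0.2],[0,0,0],100],[[0,-0.05,0.2],[0,0,0],100],[[0,-0.05,0.2],[0,0,0],100],[[0,-0.05,0.2],[0,0,0],100],[[0,0,-2],[0,0,0],100],[[0,0,-5],[0,0,0],100],[[0,0,-9],[0,0,0],100],[[0.5,-1,-12.5],[0,0,0],100],[[2,-4,-13],[0,0,0],100],[[4,-7,-13],[0,0,0],100],[[6,-10,-13],[0,0,0],100],[[7.5,-12.5,-13],[0,0,0],100],[[7.5,-13.2,-13],[0,0,0],100],[[7.5,-13.2,-13],[0,0,0],100],[[7.5,-13.2,-13],[0,0,0],100]]'

```text
clock: 18.2
position: [0.4859, 0.071, 0.1726]
tool_rot: [3.141, -0.0, 1.571]
force: [0.0, 0.3, 0.1]
grip_width: 0.0854
finger_force: 0.0
```

```bash
python3 look.py ebony e3; python3 look.py rosewood e3
```

```text
tcp [0.4859 0.071  0.1726] [ 3.141 -0.     1.571]
top 0.68 axis [ 0.5113 -0.1634] z 0.0129 0.0859 92 bbox [409. 222. 430. 243.]
top 0.67 axis [0.6152 0.0026] z 0.0128 0.522 196 bbox [335. 167. 345. 193.]
side 0.9 axis [ 0.4119 -0.2856] z -0.0004 0.0851 302 bbox [257. 310. 276. 345.]
side 0.77 axis [ 0.5123 -0.165 ] z 0.0032 0.0847 254 bbox [300. 253. 321. 287.]
tcp [0.4861 0.0704 0.1722] [3.141 0.    1.57 ]
side 0.57 axis [0.4871 0.0703] z -0.0007 0.1002 299 bbox [277. 172. 294. 207.]
```

move_arm --series '[[[0,0.05,4],[0,0,0],100],[[0,0.05,8],[0,0,0],100],[[0,0.05,11],[0,0,0],100],[[0,0.05,12.6],[0,0,0],100],[[0,0.05,13],[0,0,0],100],[[0,0.05,13],[0,0,0],100],[[0,0.05,13],[0,0,0],60],[[0,0.05,13],[0,0,0],45],[[0,0.05,13],[0,0,0],38],[[0,0.05,13],[0,0,0],30],[[0,0.05,13],[0,0,0],20],[[0,0.05,13],[0,0,0],20],[[0,0.05,13],[0,0,0],20],[[0,0.05,13],[0,0,0],20]]'

```text
clock: 19.77
position: [0.4863, 0.0712, 0.0431]
tool_rot: [3.141, -0.001, 1.571]
force: [-2.9, -0.2, 11.6]
grip_width: 0.0311
finger_force: 28.8
```

```bash
python3 look.py rosewood r1
```

```text
tcp [0.4863 0.0712 0.0431] [ 3.141e+00 -1.000e-03  1.571e+00]
top 0.74 axis [ 0.6124 -0.1723] z 0.0166 0.0677 57 bbox [413. 172. 433. 193.]
side 0.66 axis [0.4875 0.0703] z 0.0007 0.0996 291 bbox [278. 168. 293. 208.]
```

move_arm --series '[[[0,0,-2],[0,0,0],20],[[0,0,-4],[0,0,0],20],[[0,1,-6],[0,0,0],20],[[0.1,3,-7],[0,0,0],20],[[0.2,6,-7],[0,0,0],20],[[0.3,9,-7],[0,0,0],20],[[0.4,12,-7],[0,0,0],20],[[0.4,14,-6],[0,0,0],20],[[0.4,14.7,-4.5],[0,0,0],20],[[0.4,14.7,-3],[0,0,0],20],[[0.4,14.7,-2.2],[0,0,0],20],[[0.4,14.7,-1.8],[0,0,0],20],[[0.4,14.7,-1.7],[0,0,0],20],[[0.4,14.7,-1.7],[0,0,0],20],[[0.4,14.7,-1.7],[0,0,0],20]]'

```text
clock: 21.22
position: [0.6332, 0.0751, 0.0602]
tool_rot: [3.141, -0.0, 1.571]
force: [-0.3, -0.0, -1.0]
grip_width: 0.0313
finger_force: 30.2
```

```bash
python3 look.py rosewood r2
```

```text
tcp [0.6332 0.0751 0.0602] [ 3.141 -0.     1.571]
side 0.65 axis [0.6343 0.0742] z 0.0358 0.1168 216 bbox [340. 156. 356. 190.]
```

Centred over mark a. Now lower, release, lift, and back off to the left with the view clear.

move_arm --series '[[[0,0,0.15],[0,0,0],20],[[0,0,0.25],[0,0,0],20],[[0,0,0.25],[0,0,0],20],[[0,0,0.2],[0,0,0],50],[[0,0,0.2],[0,0,0],100],[[0,0,0.2],[0,0,0],100],[[0,0,0.2],[0,0,0],100],[[0,0,0.2],[0,0,0],100],[[0,0,-2],[0,0,0],100],[[0,0,-5],[0,0,0],100],[[0,0,-9],[0,0,0],100],[[0.5,-0.5,-12.5],[0,0,0],100],[[4,-3,-13],[0,0,0],100],[[8,-5,-13],[0,0,0],100],[[12,-7,-13],[0,0,0],100],[[16,-9,-13],[0,0,0],100],[[20,-11,-13],[0,0,0],100],[[24,-13,-13],[0,0,0],100],[[28,-15,-13],[0,0,0],100],[[30,-16,-13],[0,0,0],100]]'

```text
clock: 23.08
position: [0.4719, 0.3761, 0.1895]
tool_rot: [3.141, -0.0, 1.571]
force: [1.1, 1.3, 0.2]
grip_width: 0.0856
finger_force: 0.0
```

```bash
for k in rosewood ebony boxwood pearwood; do echo $k; python3 look.py $k fin; done
```

```text
rosewood
tcp [0.4719 0.3761 0.1895] [ 3.141 -0.     1.571]
top 0.94 axis [0.6328 0.0759] z 0.0222 0.1149 150 bbox [291. 157. 303. 186.]
side 0.81 axis [0.6339 0.0741] z 0.0131 0.1135 219 bbox [338. 159. 353. 190.]
ebony
tcp [0.4725 0.3753 0.1891] [-3.141  0.     1.573]
top 0.63 axis [ 0.4112 -0.2843] z 0.001 0.0854 158 bbox [473. 275. 501. 294.]
top 0.6 axis [ 0.5113 -0.1635] z 0.0067 0.0857 95 bbox [410. 224. 430. 242.]
side 0.86 axis [ 0.5124 -0.1649] z 0.002 0.0849 259 bbox [302. 252. 319. 286.]
side 0.76 axis [ 0.6177 -0.0045] z 0.0157 0.0981 238 bbox [339. 186. 359. 222.]
boxwood
tcp [0.4741 0.3731 0.1894] [3.141 0.    1.569]
top 0.6 axis [ 0.6116 -0.0841] z 0.0166 0.0831 89 bbox [369. 171. 391. 192.]
pearwood
tcp [0.4736 0.3738 0.1894] [3.142 0.    1.57 ]
top 0.84 axis [ 0.6125 -0.1724] z 0.0174 0.067 57 bbox [412. 174. 431. 192.]
side 0.89 axis [ 0.6135 -0.174 ] z 0.0157 0.0672 106 bbox [353. 254. 369. 276.]
```

View pics/fin_side.png

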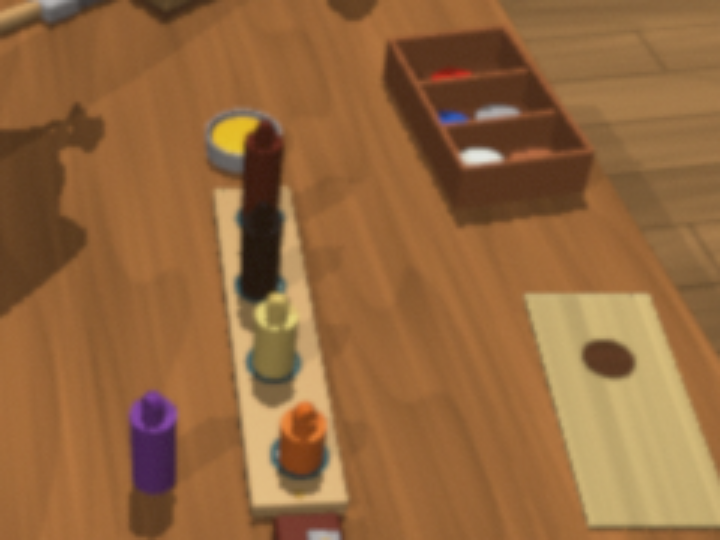

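View pics/fin_top.png

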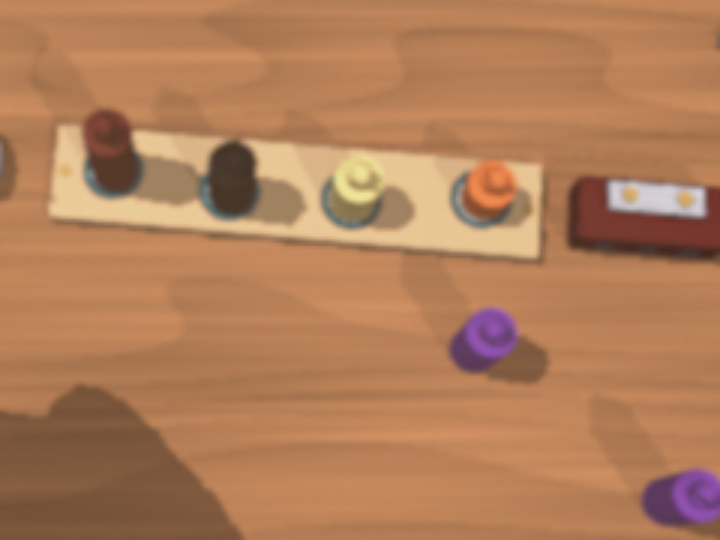

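All four stand upright and centred within about 1 mm by both cameras. The order from the shaper is orange, yellow, black, red-brown, the purple look-alikes haven't moved, and the gripper is clear.

```bash
python3 -c "
from workcell import bot
print(bot.job_done())"
```

```text
the job is handed in; nothing more can be done
None
```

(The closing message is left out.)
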